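Check the mixer's sprung pad, then hold its cover plate over the screw holes

ROBOT

A 6-joint arm with a two-finger parallel gripper is mounted at the origin on the work surface. World frame = base frame: x ahead of the robot, y to its left, z up, the work surface at z = 0. Lengths are in mm, angles in rad, forces in N, time in s.
With the tool pointing down it reaches from about 300 to 875 mm from the base axis. Payload 6.4 kg.
Tool frame: the origin (TCP) lies midway between the tips of the shut fingers; the grasp point (between the pads) lies 19 mm behind it (tcp_to_grasp is the distance from the TCP to the grasp point, in mm); x points along the fingers, y is the direction in which the jaws open and shut, and the axes are right-handed (so a half turn about x gives the same grasp; the last joint's range is limited). The gripper opens to 88 mm and grips with 3 to 60 N. Pads are 18 mm wide; open, the fingers measure 123 mm over their backs; the gripper's body (75 mm by 187 mm) begins 45 mm behind the grasp point.
Start: joints at [1.094, 0.181, 1.607, -0, 1.354, -0.206], TCP at [153.801, 554.063, 211.314] pointing down, gripper open.
Joint ranges: [-2.99, 2.99], [-0.89, 2.07], [0.3, 2.58], [-1.14, 4.28], [0, 2.63], [-3.12, 3.12]. Speed limits (rad/s): [2.57, 2.57, 3.01, 3.14, 3.14, 3.14].

INTERFACE

Orientations are given as a unit quaternion [x, y, z, w].
In Python, from cell import * gives the robot as it stands.
- The arm moves only by the tool servo_tool, never from a script. Its argument "targets" is a list of rows, each an object of numbers: "tx", "ty", "tz": the shift along the tool's x, y, z in m; "roll": the turn about the tool's x in rad. In form: [{"tx": .., "ty": .., "tz": .., "roll": ..}, ...]. A call has 1 to 5 rows; each row shifts and turns the commanded pose from where the row before left it, along the tool's axes as they then stand; what a row does not reach is not made up. A row lasts 1/10 s, in which the tool goes at most 50 mm and 8.59 degrees, less where a joint would pass 70% of its speed; a pose out of reach is approached as far as the arm can. A call with a gripper value outside its range is refused whole. "gripper" is the opening, from -1 (shut) to 1 (fully open), set as the call begins (left out, the last holds). The fingers move at their own pace and stop on an object; "force" is the grip in N (left out, the last holds). Time passes only in rows, so rows that do not move let the fingers close. It gives the time, the measured TCP pose, the force and the opening at its end, in the units of the state.
- sense(): the state, without advancing time (a new reading comes with each control period).
- read_camera(name): name is "scene" or "top" or "wrist"; returns a dict with "frame" (420x560x3 uint8, blue, green, red), "fx", "fy", "cx", "cy" (pixels), "R" (3x3) and "t" (3): a world point X has camera coordinates R X + t; the wrist camera has in their place "T_tool_cam" (4x4, takes a point from camera to tool coordinates, whose origin is the TCP and whose axes are the tool frame's). Camera axes: x right, y down, z forward; pixel columns grow to the right and rows downward; lengths in mm; the calibration is good to about 2 mm. A picture is of the moment at which its call begins: read the wrist's pose just before it. There is no depth.
- sign_off(): hands the job in, once; it reports no verdict.
The state is a dict: "clock": time; "qpos": joint angles; "joint_velocities": joint speeds; "tau": joint torques, N m; "ee_pos": TCP position; "tcp_rot": TCP orientation; "ft_force": force on the tool from outside, world axes, zero at the start; "torque": the same for the moment, N m; "finger_gap": finger opening in mm.
Only numpy, scipy, OpenCV 4.12 (cv2) and the standard library are available. Lean on these libraries where they do the work, as an engineer would, in place of code of your own. Each camera call takes 0.05 s, during which the arm holds its last target.

TASK

The little sample mixer has just been repaired: try its sprung pad by taking the sample jar, pressing the jar down on the pad until the pad is all the way down, holding it there for a second, then standing the jar upright back on its cork coaster and letting go. Then pick up the blue cover plate by its rib and hold it level over the open service bay, hovering about 15 mm above the mixer without touching it and with its four holes right over the four brass threaded holes (either way round), so that I can start the screws. Finish while still holding it there, and leave the other things on the desk alone.

Things in the scene. Friction and masses are not known exactly. Their poses are not given: they have to be found in the camera images.
- mixer: low white sample mixer, a box 160 (its x) x 280 (its y) x 60 high, fixed to the desk. Origin: centre of its underside. On top, its +y half has the round sprung pad; its -y half has the open rectangular service bay (84 x 56, 20 deep, electronics inside) with four brass threaded holes around it
- pad_top (a point): centre of the top face of the black round rubber pad (68 mm across) on the mixer; 76 above the desk when up, at (0, 75) mm in the mixer's frame. The pad slides straight down
- pad (a joint): how far the pad is pressed down, m: 0 up, 0.008 fully down (end stop). Spring: about 1.6 N to start moving, 8 N at the end stop; it comes back up by itself
- bay (a point): centre of the service bay, level with the mixer's top face (60 above the desk), at (0, -65) mm in the mixer's frame; axes as the mixer's
- thread0 (a point): mouth of a brass threaded hole (brass ring 15 mm across, dark 7 mm hole) in the mixer's top face, at (-55, -40) mm from the bay's centre in the mixer's frame
- thread1 (a point): mouth of a brass threaded hole (brass ring 15 mm across, dark 7 mm hole) in the mixer's top face, at (55, -40) mm from the bay's centre in the mixer's frame
- thread2 (a point): mouth of a brass threaded hole (brass ring 15 mm across, dark 7 mm hole) in the mixer's top face, at (55, 40) mm from the bay's centre in the mixer's frame
- thread3 (a point): mouth of a brass threaded hole (brass ring 15 mm across, dark 7 mm hole) in the mixer's top face, at (-55, 40) mm from the bay's centre in the mixer's frame
- jar_mid (a point): centre (half-way up) of the closed sample jar: upright cylinder 54 mm across, white with an orange lid of the same width on the top 16 mm; 60 high in all, about 140 g. Its z axis points up through the lid
- coaster: round cork coaster, 100 mm across, 5 thick, fixed to the desk; the jar starts on it. Origin: centre of its underside
- plate_grip (a point): centre of the cover plate's rib. The plate is a blue sheet 130 (its x) x 100 (its y) x 4, lying flat, about 200 g; on its middle stands a black rib 60 long (along its x), 14 wide (along its y), from the sheet to 40 above the plate's underside. This point is 22 above the underside; z up
- hole0 (a point): centre of a 10 mm screw hole in the plate, at the plate's underside, at (-55, -40) mm from the plate's centre in the plate's frame
- hole1 (a point): centre of a 10 mm screw hole in the plate, at the plate's underside, at (55, -40) mm from the plate's centre in the plate's frame
- hole2 (a point): centre of a 10 mm screw hole in the plate, at the plate's underside, at (55, 40) mm from the plate's centre in the plate's frame
- hole3 (a point): centre of a 10 mm screw hole in the plate, at the plate's underside, at (-55, 40) mm from the plate's centre in the plate's frame
- bowl: empty white bowl, 120 mm across, 55 high; leave alone. Origin: centre of its underside
- screwdriver: screwdriver lying on the desk, 170 long; leave alone
- mouse: black computer mouse, 100 x 60 x 22; leave alone. Origin: centre of its underside
- mug: blue mug, 76 mm across, 85 high; leave alone. Origin: centre of its underside
- screw_tray: yellow screw tray, 90 x 130 x 22; leave alone. Origin: centre of its underside
Things that resemble listed ones, but are neither listed nor needed, are in the scene too. What is shaped like the part that bears plate_grip but turquoise is not meant.

How it is judged (in metres and radians):
On the way, in this order (a step that is already met when the one before it is completed fails the run):
1. the held jar presses the pad fully down for half a second (value of joint pad above 0.007 m and contact force between jar and mixer above 4 N and contact force between jar and the fingers above 1 N and horizontal distance between jar_mid and pad_top below 0.03 m and angle between jar_mid's own z axis and vertical below 0.25 rad), for 0.5 s.
2. the jar stands upright on its coaster, let go (horizontal distance between jar_mid and coaster below 0.03 m and z of jar_mid in the frame of coaster between 0.03 and 0.0405 m and angle between jar_mid's own z axis and vertical below 0.15 rad and contact force between jar and the fingers below 0.05 N and linear speed of jar below 0.03 m/s), for 0.2 s.
At the end, for the whole second after the job is handed in: The plate is held still in the fingers, level within 0.1 rad, every hole's underside 4 to 30 mm above the mixer's top face and within 5 mm sideways of its threaded hole (either way round), not touching the mixer; the jar stands upright and released on the coaster, within 30 mm of its centre (all of step 2 and ((horizontal distance between hole0 and thread0 below 0.005 m and horizontal distance between hole1 and thread1 below 0.005 m and horizontal distance between hole2 and thread2 below 0.005 m and horizontal distance between hole3 and thread3 below 0.005 m) or (horizontal distance between hole0 and thread2 below 0.005 m and horizontal distance between hole1 and thread3 below 0.005 m and horizontal distance between hole2 and thread0 below 0.005 m and horizontal distance between hole3 and thread1 below 0.005 m)) and z of hole0 in the frame of bay between 0.004 and 0.03 m and z of hole1 in the frame of bay between 0.004 and 0.03 m and z of hole2 in the frame of bay between 0.004 and 0.03 m and z of hole3 in the frame of bay between 0.004 and 0.03 m and angle between plate_grip's own z axis and vertical below 0.1 rad and linear speed of plate below 0.02 m/s and contact force between plate and the fingers above 1 N and contact force between plate and mixer below 0.05 N); the arm keeps its last pose, push and grip.
It fails at once if the white bowl is moved more than 30 mm (distance of bowl from where it was at the start of the episode above 0.03 m).
It fails at once if the screwdriver is moved more than 30 mm (distance of screwdriver from where it was at the start of the episode above 0.03 m).
It fails at once if the computer mouse is moved more than 30 mm (distance of mouse from where it was at the start of the episode above 0.03 m).
It fails at once if the blue mug is moved more than 30 mm (distance of mug from where it was at the start of the episode above 0.03 m).
It fails at once if the yellow screw tray is moved more than 30 mm (distance of screw_tray from where it was at the start of the episode above 0.03 m).
It also fails if it takes over 72 s, if anything falls off the work surface, if the arm or the gripper's body presses on something with over 40 N, if the wrist force passes 120 N, or if a joint passes its speed limit or range.

## Working session

There is one attempt and no reset: what is moved stays moved. The work goes in short steps, Python scripts to look and compute and a tool call to move; the robot and the scene stay as the last step left them, time stands still between calls to the robot, and variables do not carry over. Pictures are saved under pics/ and viewed, and the job is handed in when it is done.

Besides the shell and the picture viewer there is one more tool, called after "Emit:" as a command line: name --argument value ..., lists and objects as JSON in quotes. servo_tool: Moves the arm, as the interface text tells. Its arguments: {"type":"object","properties":{"targets":{"type":"array","items":{"type":"object","properties":{"tx":{"type":"number"},"ty":{"type":"number"},"tz":{"type":"number"},"roll":{"type":"number"}}}},"gripper":{"type":"number"},"force":{"type":"number"}},"required":["targets"]}

```bash
mkdir -p pics
cat > h.py <<'E'
from cell import *
import numpy as np, cv2
def cam(n):
    c=read_camera(n); return c
def px2w(c,u,v,z):
    R=np.array(c["R"]);t=np.array(c["t"])
    d=R.T@np.array([(u-c["cx"])/c["fx"],(v-c["cy"])/c["fy"],1]);o=-R.T@t
    return o+d*(z-o[2])/d[2]
def w2px(c,X):
    p=np.array(c["R"])@np.array(X,float)+np.array(c["t"]); return c["fx"]*p[0]/p[2]+c["cx"],c["fy"]*p[1]/p[2]+c["cy"]
E
python3 - <<'E'
from h import *
import pickle
s=sense();print({k:np.round(s[k],3) for k in s})
for n in("scene","top"):
    c=cam(n);cv2.imwrite(f"pics/{n}0.png",c["frame"]);pickle.dump(c,open(n+".pkl","wb"));print(n,-np.array(c["R"]).T@np.array(c["t"]),c["fx"])
E
```

```text
{'clock': np.float64(0.0), 'qpos': array([ 1.094,  0.182,  1.608,  0.   ,  1.354, -0.206]), 'joint_velocities': array([ 0.   , -0.001, -0.001,  0.001,  0.001,  0.   ]), 'tau': array([-2.0000e-03, -4.3385e+01, -3.4185e+01,  7.0000e-02,  3.8000e-02,
       -0.0000e+00]), 'ee_pos': array([153.511, 553.523, 210.411]), 'tcp_rot': array([ 0.095,  0.701, -0.096,  0.7  ]), 'ft_force': array([1.069, 0.108, 0.563]), 'torque': array([-0.007,  0.018, -0.014]), 'finger_gap': np.float64(87.972)}
scene [1314.92925103  775.06100984 1072.45816007] 480.9892644805471
top [ 231.49179761    2.19176931 1265.33276967] 446.4715825191328
```

View pics/scene0.png

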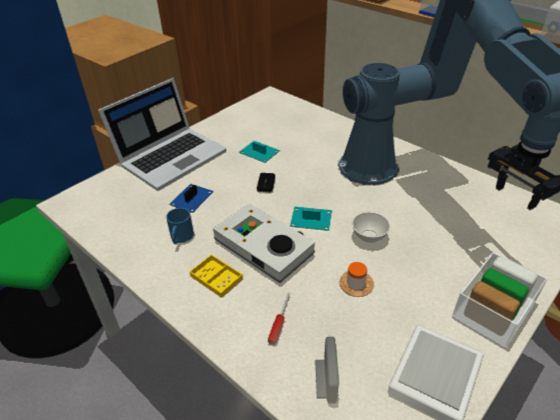

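View pics/top0.png

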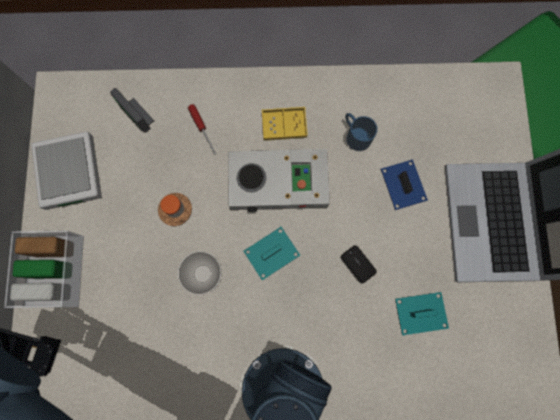

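The top view shows the jar on its coaster at (172,206) and the mixer at (278,179), with its pad at (251,177) and bay at (302,177). Plate-shaped things are at (404,184) blue, (271,253) turquoise and (421,313) turquoise. The blue one fits the description. I'll check it in enlarged crops.

Run:
```python
import cv2,numpy as np
f=cv2.imread("pics/top0.png")
a=cv2.resize(f[145:215,225:335],None,fx=7,fy=7,interpolation=cv2.INTER_CUBIC);cv2.imwrite("pics/mix.png",a)
a=cv2.resize(f[150:220,370:440],None,fx=8,fy=8,interpolation=cv2.INTER_CUBIC)
cv2.imwrite("pics/plate.png",a)
a=cv2.resize(f[180:235,145:205],None,fx=8,fy=8,interpolation=cv2.INTER_CUBIC)
cv2.imwrite("pics/jar.png",a)
```

```text
(no output)
```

View pics/mix.png

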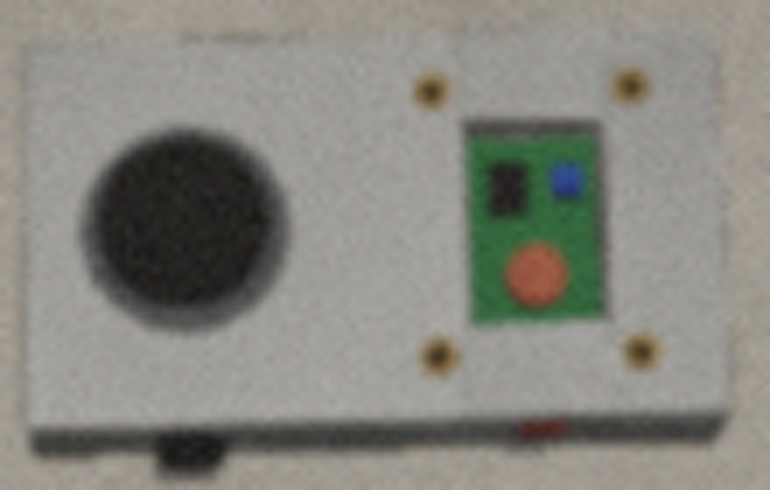

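View pics/plate.png

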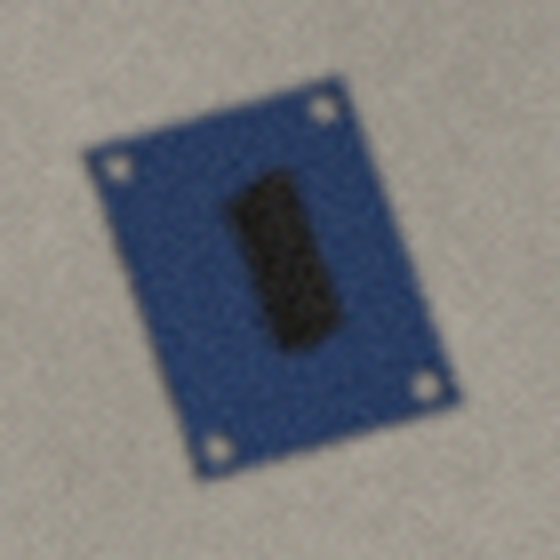

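View pics/jar.png

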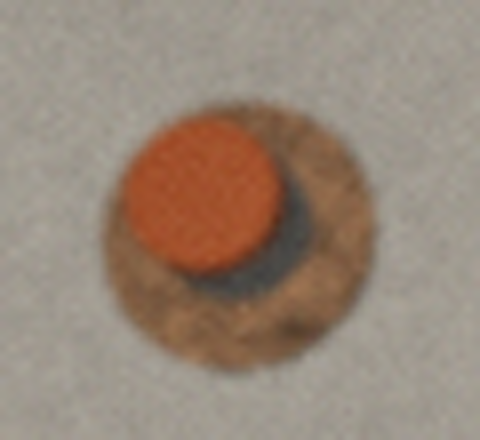

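The crops show brass holes at crop px (431,91), (630,87), (641,352), (439,357) and the pad at (185,222). The blue plate's holes are at (119,167), (323,109), (427,386), (217,447), and its black rib confirms it's the right plate. The lid is at (203,193) and the coaster at (240,235).

Run:
```python
import pickle
from h import *
c=pickle.load(open("top.pkl","rb"))
def P(pts,k,ox,oy,z): return np.array([px2w(c,(u+.5)/k-.5+ox,(v+.5)/k-.5+oy,z) for u,v in pts])
t=P([(431,91),(630,87),(641,352),(439,357)],7,225,145,60);print(t,t.mean(0))
def d(a,b): v=b-a; return np.linalg.norm(v),np.arctan2(v[1],v[0])
print("sides",d(t[0],t[1]),d(t[1],t[2]),d(t[2],t[3]),d(t[3],t[0]))
print("pad",P([(185,222)],7,225,145,76))
h=P([(119,167),(323,109),(427,386),(217,447)],8,370,150,3);print(h,h.mean(0))
print("sides",d(h[0],h[1]),d(h[1],h[2]),d(h[2],h[3]),d(h[3],h[0]))
print("lid",P([(203,193)],8,145,180,65),"coaster",P([(240,235)],8,145,180,5))
from scipy.spatial.transform import Rotation as Ro
print(Ro.from_quat(sense()["tcp_rot"]).as_matrix().round(3))
print(read_camera("wrist")["T_tool_cam"])
```

```text
[[ 629.58316322  -19.59241865   60.        ]
 [ 629.75346129  -99.74042377   60.        ]
 [ 520.03503462 -100.59268656   60.        ]
 [ 519.42435754  -20.60358345   60.        ]] [574.69900417 -60.13227811  60.        ]
sides (np.float64(80.14818603941205), np.float64(-1.5686715351222544)) (np.float64(109.72173669658011), np.float64(-3.1338250827778236)) (np.float64(79.99143417917766), np.float64(1.578430681841235)) (np.float64(110.16344640279793), np.float64(0.009178897641725935))
pad [[572.11200295  78.80131755  76.        ]]
[[ 603.59760569 -307.6461397     3.        ]
 [ 624.31453618 -383.66817597    3.        ]
 [ 519.41160708 -413.48068659    3.        ]
 [ 498.21558937 -336.34475767    3.        ]] [ 561.38483458 -360.28493998    3.        ]
sides (np.float64(78.79429680058206), np.float64(-1.3047444944685864)) (np.float64(109.05691322962808), np.float64(-2.864701508306454)) (np.float64(79.99514170415252), np.float64(1.8389653126320678)) (np.float64(109.21987015563398), np.float64(0.26588165490404786))
lid [[500.98063437 303.73877856  65.        ]] coaster [[498.66678902 304.92226044   5.        ]]
[[-0.001  0.268  0.964]
 [-0.001  0.964 -0.268]
 [-1.    -0.002 -0.   ]]
[[ 3.86874778e-04 -2.84988593e-01  9.58530830e-01 -1.73647414e+02]
 [ 9.99999666e-01  8.00428501e-04 -1.65630204e-04  3.35154809e-01]
 [-7.20032677e-04  9.58530574e-01  2.84988807e-01 -7.38491979e+01]
 [ 0.00000000e+00  0.00000000e+00  0.00000000e+00  1.00000000e+00]]
```

Mixer yaw is about 0.01, with the bay at (574.7,-60.1) and the pad at (573,79.5). The plate is at (561,-360) with yaw 0.269, and the jar at (500,304). First I'll align tool y to world y, which gives tx=-dz, ty=dy, tz=dx.

Emit:
servo_tool --targets '[{"roll": -0.135}, {"roll": -0.135}, {"tx": 0}, {"tx": 0}]' --gripper 1 --force 35

```text
invalid input at $.targets[0]: expected keys tx, ty, tz, roll
```

Emit:
servo_tool --targets '[{"ty": -0.024, "tz": 0.034}, {"ty": -0.024, "tz": 0.034}, {"ty": -0.024, "tz": 0.034}, {"ty": -0.024, "tz": 0.034}, {"ty": -0.024, "tz": 0.034}]'

```text
invalid input at $.targets[0]: expected keys tx, ty, tz, roll
```

Emit:
servo_tool --targets '[{"ty": -0.026, "tz": 0.036}, {"ty": -0.026, "tz": 0.036}, {"ty": -0.026, "tz": 0.036}, {"ty": -0.026, "tz": 0.034}, {"ty": -0.026, "tz": 0.034}]'

```text
invalid input at $.targets[0]: expected keys tx, ty, tz, roll
```

Emit:
servo_tool --targets '[{"tx": 0.03}, {"tx": 0.03}, {"tx": 0.0}, {"tx": 0}]'

```text
invalid input at $.targets[0]: expected keys tx, ty, tz, roll
```

Run:
```python
from h import *
from scipy.spatial.transform import Rotation as Ro
s=sense();p=s["ee_pos"];M=Ro.from_quat(s["tcp_rot"]).as_matrix();print(p,M.round(3),s["clock"])
c=read_camera("wrist");T=np.array(c["T_tool_cam"])
cv2.imwrite("pics/w1.png",c["frame"])
import pickle
pickle.dump((c,p,M),open("w1.pkl","wb"))
```

```text
[153.58679659 553.66925019 210.61438919] [[-0.001  0.267  0.964]
 [-0.001  0.964 -0.267]
 [-1.    -0.001 -0.   ]] 0.15
```

View pics/w1.png

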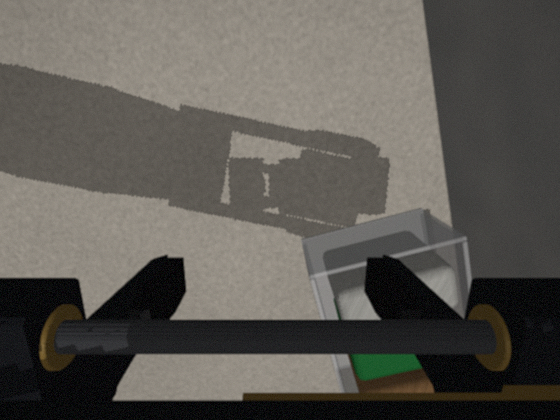

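The calls were refused because every row needs all four keys, so nothing moved. The wrist picture shows only the file bin and the arm's shadow. I'll send the rows again in full.

Emit:
servo_tool --targets '[{"tx": 0, "ty": 0, "tz": 0, "roll": -0.135}, {"tx": 0, "ty": 0, "tz": 0, "roll": -0.135}, {"tx": 0, "ty": 0, "tz": 0, "roll": 0}]' --gripper 1 --force 35

```text
clock: 0.5
ee_pos: [153.7, 553.9, 211.1]
tcp_rot: [-0.0, 0.707, -0.0, 0.707]
ft_force: [1.0, -0.5, -0.1]
finger_gap: 88.1
```

Emit:
servo_tool --targets '[{"tx": 0, "ty": -0.024, "tz": 0.034, "roll": 0}, {"tx": 0, "ty": -0.024, "tz": 0.034, "roll": 0}, {"tx": 0, "ty": -0.024, "tz": 0.034, "roll": 0}, {"tx": 0, "ty": -0.024, "tz": 0.034, "roll": 0}, {"tx": 0, "ty": -0.024, "tz": 0.034, "roll": 0}]'

```text
clock: 1.0
ee_pos: [324.8, 432.8, 211.3]
tcp_rot: [0.002, 0.707, -0.002, 0.707]
ft_force: [0.1, 0.8, -0.4]
finger_gap: 88.4
```

Emit:
servo_tool --targets '[{"tx": 0.012, "ty": -0.024, "tz": 0.034, "roll": 0}, {"tx": 0.012, "ty": -0.024, "tz": 0.034, "roll": 0}, {"tx": 0.012, "ty": -0.024, "tz": 0.034, "roll": 0}, {"tx": 0.012, "ty": -0.024, "tz": 0.034, "roll": 0}, {"tx": 0, "ty": 0, "tz": 0, "roll": 0}]'

```text
clock: 1.5
ee_pos: [462.4, 334.3, 161.4]
tcp_rot: [0.003, 0.708, -0.004, 0.707]
ft_force: [-0.0, 1.4, -0.6]
finger_gap: 88.3
```

```bash
cat >> h.py <<'E'
from scipy.spatial.transform import Rotation as Ro
def wcam(name):
    s=sense();p=np.array(s["ee_pos"]);M=Ro.from_quat(s["tcp_rot"]).as_matrix();c=read_camera("wrist");T=np.array(c["T_tool_cam"])
    R=(M@T[:3,:3]).T;t=-R@(p+M@T[:3,3]);c["R"]=R;c["t"]=t
    cv2.imwrite(f"pics/{name}.png",c["frame"])
    import pickle;pickle.dump(c,open(name+".pkl","wb"));
    print("tcp",p.round(1),"y,z axes",M[:,1].round(3),M[:,2].round(3),"F",np.round(s["ft_force"],1),"gap",round(float(s["finger_gap"]),1),"t",s["clock"]);return c
E
python3 -c "
from h import *
wcam('w2')"
```

```text
tcp [462.4 334.3 161.4] y,z axes [ 0.01   1.    -0.002] [ 1.    -0.01  -0.001] F [-0.   1.4 -0.6] gap 88.3 t 1.5
```

View pics/w2.png

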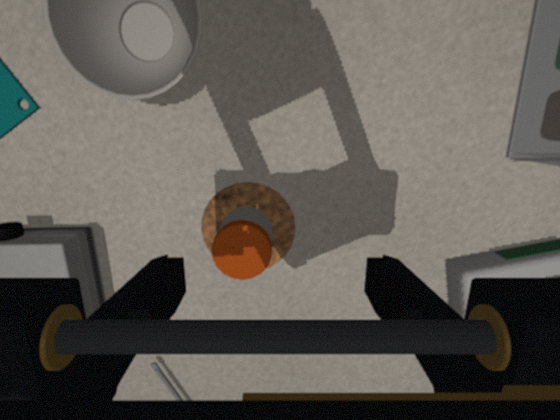

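The wrist view shows the jar lid at (242,250) and the coaster at (248,227), between the fingers' lanes and slightly to the left.

Run:
```python
from h import *;import pickle
c=pickle.load(open("w2.pkl","rb"))
print(px2w(c,242,250,65),px2w(c,248,227,5))
```

```text
[500.72741461 305.14389314  65.        ] [499.4621517  305.65814604   5.        ]
```

Both views agree: the jar is at (500.6,304.5) and the coaster at (499,305).

Emit:
servo_tool --targets '[{"tx": 0, "ty": -0.015, "tz": 0.019, "roll": 0}, {"tx": 0, "ty": -0.015, "tz": 0.019, "roll": 0}, {"tx": 0.03, "ty": 0, "tz": 0, "roll": 0}, {"tx": 0.03, "ty": 0, "tz": 0, "roll": 0}, {"tx": 0, "ty": 0, "tz": 0, "roll": 0}]'

```text
clock: 2.05
ee_pos: [493.7, 307.5, 99.6]
tcp_rot: [-0.0, 0.71, -0.002, 0.704]
ft_force: [-0.5, -0.2, -0.3]
finger_gap: 88.0
```

Emit:
servo_tool --targets '[{"tx": 0.025, "ty": 0, "tz": 0, "roll": 0}, {"tx": 0.025, "ty": 0, "tz": 0, "roll": 0}, {"tx": 0.023, "ty": 0, "tz": 0, "roll": 0}, {"tx": 0, "ty": 0, "tz": 0, "roll": 0}, {"tx": 0, "ty": 0, "tz": 0, "roll": 0}]'

```text
clock: 2.55
ee_pos: [497.7, 308.7, 31.7]
tcp_rot: [0.0, 0.707, -0.0, 0.707]
ft_force: [-0.4, 0.2, 0.4]
finger_gap: 87.7
```

Emit:
servo_tool --targets '[{"tx": 0, "ty": 0, "tz": 0, "roll": 0}, {"tx": 0, "ty": 0, "tz": 0, "roll": 0}, {"tx": 0, "ty": 0, "tz": 0, "roll": 0}, {"tx": 0, "ty": 0, "tz": 0, "roll": 0}, {"tx": 0, "ty": 0, "tz": 0, "roll": 0}]' --gripper -1 --force 40

```text
clock: 3.05
ee_pos: [497.9, 307.7, 30.8]
tcp_rot: [0.0, 0.707, -0.0, 0.707]
ft_force: [-0.7, -1.2, 3.2]
finger_gap: 52.3
```

Emit:
servo_tool --targets '[{"tx": 0, "ty": 0, "tz": 0, "roll": 0}, {"tx": 0, "ty": 0, "tz": 0, "roll": 0}, {"tx": 0, "ty": 0, "tz": 0, "roll": 0}]'

```text
clock: 3.35
ee_pos: [497.9, 307.7, 30.8]
tcp_rot: [0.0, 0.707, -0.0, 0.707]
ft_force: [-0.4, -2.5, 5.9]
finger_gap: 52.4
```

Gripped, gap 52.3. Next I'll lift and carry the jar to above the pad (TCP target about (570.5,79.5)). Pad contact is expected at TCP z≈102.

Emit:
servo_tool --targets '[{"tx": -0.02, "ty": 0, "tz": 0, "roll": 0}, {"tx": -0.035, "ty": 0, "tz": 0, "roll": 0}, {"tx": -0.035, "ty": 0, "tz": 0, "roll": 0}, {"tx": -0.03, "ty": 0, "tz": 0, "roll": 0}, {"tx": 0, "ty": 0, "tz": 0, "roll": 0}]'

```text
clock: 3.85
ee_pos: [500.3, 309.1, 154.8]
tcp_rot: [0.001, 0.704, 0.001, 0.71]
ft_force: [1.2, 1.0, -1.2]
finger_gap: 52.8
```

Emit:
servo_tool --targets '[{"tx": 0, "ty": -0.033, "tz": 0.01, "roll": 0}, {"tx": 0, "ty": -0.033, "tz": 0.01, "roll": 0}, {"tx": 0, "ty": -0.033, "tz": 0.01, "roll": 0}, {"tx": 0, "ty": -0.033, "tz": 0.01, "roll": 0}, {"tx": 0, "ty": -0.033, "tz": 0.01, "roll": 0}]'

```text
clock: 4.35
ee_pos: [546.6, 141.5, 148.2]
tcp_rot: [0.0, 0.708, -0.0, 0.706]
ft_force: [0.3, 0.1, -1.0]
finger_gap: 52.7
```

Emit:
servo_tool --targets '[{"tx": 0, "ty": -0.033, "tz": 0.01, "roll": 0}, {"tx": 0, "ty": -0.03, "tz": 0.012, "roll": 0}, {"tx": 0, "ty": 0, "tz": 0, "roll": 0}, {"tx": 0, "ty": 0, "tz": 0, "roll": 0}, {"tx": 0, "ty": 0, "tz": 0, "roll": 0}]'

```text
clock: 4.85
ee_pos: [568.4, 80.6, 149.1]
tcp_rot: [0.0, 0.708, 0.0, 0.706]
ft_force: [0.1, -0.2, -1.3]
finger_gap: 52.0
```

```bash
python3 -c "
from h import *
wcam('w3')"
```

```text
tcp [568.4  80.6 149.1] y,z axes [0.    1.    0.001] [ 1.    -0.    -0.002] F [ 0.1 -0.2 -1.3] gap 52.0 t 4.85
```

View pics/w3.png

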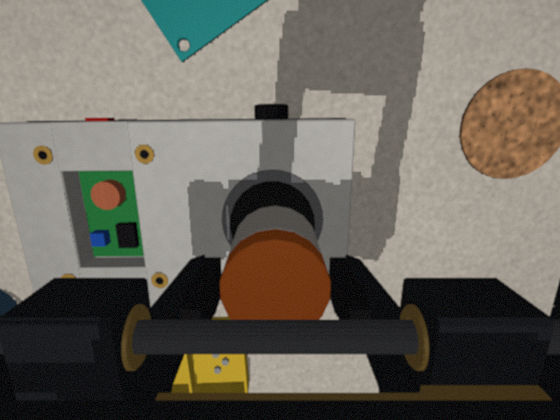

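The jar is held upright over the pad: lid at (275,285), pad at about (272,215). Now I'll press down.

Emit:
servo_tool --targets '[{"tx": 0.015, "ty": 0, "tz": 0.002, "roll": 0}, {"tx": 0.015, "ty": 0, "tz": 0, "roll": 0}, {"tx": 0.012, "ty": 0, "tz": 0, "roll": 0}, {"tx": 0.004, "ty": 0, "tz": 0, "roll": 0}, {"tx": 0, "ty": 0, "tz": 0, "roll": 0}]'

```text
clock: 5.4
ee_pos: [570.5, 79.9, 102.9]
tcp_rot: [0.0, 0.708, -0.0, 0.706]
ft_force: [1.0, 0.3, -0.5]
finger_gap: 52.3
```

Emit:
servo_tool --targets '[{"tx": 0.003, "ty": 0, "tz": 0, "roll": 0}, {"tx": 0.003, "ty": 0, "tz": 0, "roll": 0}, {"tx": 0.002, "ty": 0, "tz": 0, "roll": 0}, {"tx": 0.001, "ty": 0, "tz": 0, "roll": 0}, {"tx": 0, "ty": 0, "tz": 0, "roll": 0}]'

```text
clock: 5.9
ee_pos: [572.1, 79.7, 96.0]
tcp_rot: [0.0, 0.707, -0.0, 0.708]
ft_force: [-0.9, 0.8, 5.0]
finger_gap: 52.5
```

Emit:
servo_tool --targets '[{"tx": 0.001, "ty": 0, "tz": 0, "roll": 0}, {"tx": 0.001, "ty": 0, "tz": 0, "roll": 0}, {"tx": 0.001, "ty": 0, "tz": 0, "roll": 0}, {"tx": 0, "ty": 0, "tz": 0, "roll": 0}, {"tx": 0, "ty": 0, "tz": 0, "roll": 0}]'

```text
clock: 6.4
ee_pos: [572.3, 79.7, 93.7]
tcp_rot: [0.0, 0.706, -0.0, 0.708]
ft_force: [-2.1, 1.3, 8.9]
finger_gap: 52.8
```

Emit:
servo_tool --targets '[{"tx": 0.001, "ty": 0, "tz": 0, "roll": 0}, {"tx": 0.001, "ty": 0, "tz": 0, "roll": 0}, {"tx": 0, "ty": 0, "tz": 0, "roll": 0}, {"tx": 0, "ty": 0, "tz": 0, "roll": 0}, {"tx": 0, "ty": 0, "tz": 0, "roll": 0}]'

```text
clock: 6.9
ee_pos: [572.9, 79.7, 93.5]
tcp_rot: [0.0, 0.706, -0.0, 0.708]
ft_force: [-6.4, 1.6, 19.9]
finger_gap: 52.7
```

Emit:
servo_tool --targets '[{"tx": 0, "ty": 0, "tz": 0, "roll": 0}, {"tx": 0, "ty": 0, "tz": 0, "roll": 0}, {"tx": 0, "ty": 0, "tz": 0, "roll": 0}, {"tx": 0, "ty": 0, "tz": 0, "roll": 0}, {"tx": 0, "ty": 0, "tz": 0, "roll": 0}]'

```text
clock: 7.4
ee_pos: [572.9, 79.7, 93.5]
tcp_rot: [0.0, 0.706, -0.0, 0.708]
ft_force: [-6.2, 0.7, 19.1]
finger_gap: 52.6
```

Emit:
servo_tool --targets '[{"tx": 0, "ty": 0, "tz": 0, "roll": 0}, {"tx": 0, "ty": 0, "tz": 0, "roll": 0}, {"tx": 0, "ty": 0, "tz": 0, "roll": 0}, {"tx": 0, "ty": 0, "tz": 0, "roll": 0}, {"tx": 0, "ty": 0, "tz": 0, "roll": 0}]'

```text
clock: 7.9
ee_pos: [572.9, 79.7, 93.5]
tcp_rot: [0.0, 0.706, -0.0, 0.708]
ft_force: [-5.6, 0.7, 19.0]
finger_gap: 52.9
```

```bash
python3 -c "
from h import *
wcam('w4')
c=cam('scene');cv2.imwrite('pics/s4.png',cv2.resize(c['frame'][180:300,180:360],None,fx=4,fy=4,interpolation=cv2.INTER_CUBIC))"
```

```text
tcp [572.9  79.7  93.5] y,z axes [ 0.001  1.    -0.   ] [ 1.    -0.001  0.003] F [-5.6  0.7 19. ] gap 52.9 t 7.9
```

View pics/s4.png

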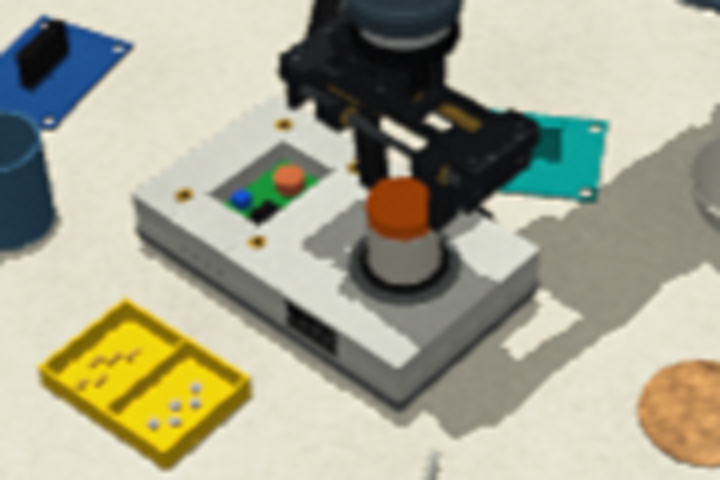

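View pics/w4.png

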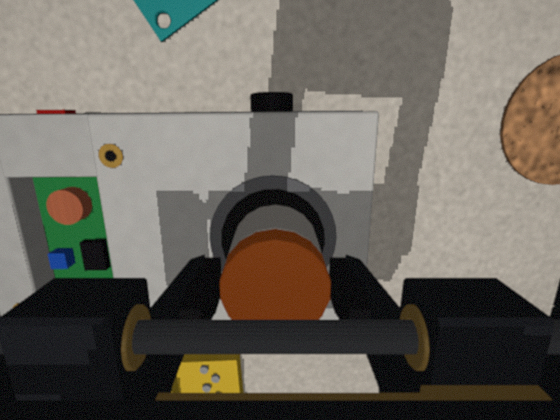

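The pad is on its end stop: force jumped to 19–20 N with no further travel, held for over 1 s. The jar is upright at (400,235) in the crop. Now I'll take it back to the coaster.

Emit:
servo_tool --targets '[{"tx": -0.01, "ty": 0, "tz": 0, "roll": 0}, {"tx": -0.015, "ty": 0, "tz": 0, "roll": 0}, {"tx": -0.02, "ty": 0, "tz": 0, "roll": 0}, {"tx": -0.01, "ty": 0, "tz": 0, "roll": 0}, {"tx": 0, "ty": 0, "tz": 0, "roll": 0}]'

```text
clock: 8.5
ee_pos: [572.5, 79.7, 147.0]
tcp_rot: [0.0, 0.706, -0.0, 0.708]
ft_force: [0.2, 0.0, -1.0]
finger_gap: 52.5
```

Emit:
servo_tool --targets '[{"tx": 0, "ty": 0.033, "tz": -0.01, "roll": 0}, {"tx": 0, "ty": 0.033, "tz": -0.01, "roll": 0}, {"tx": 0, "ty": 0.033, "tz": -0.01, "roll": 0}, {"tx": 0, "ty": 0.033, "tz": -0.011, "roll": 0}, {"tx": 0, "ty": 0.033, "tz": -0.011, "roll": 0}]'

```text
clock: 9.0
ee_pos: [518.3, 245.7, 144.0]
tcp_rot: [0.0, 0.708, -0.001, 0.706]
ft_force: [0.6, 0.8, -1.9]
finger_gap: 52.5
```

Emit:
servo_tool --targets '[{"tx": 0, "ty": 0.033, "tz": -0.011, "roll": 0}, {"tx": 0, "ty": 0.027, "tz": -0.011, "roll": 0}, {"tx": 0, "ty": 0, "tz": 0, "roll": 0}, {"tx": 0, "ty": 0, "tz": 0, "roll": 0}, {"tx": 0, "ty": 0, "tz": 0, "roll": 0}]'

```text
clock: 9.5
ee_pos: [497.6, 303.9, 144.6]
tcp_rot: [0.0, 0.707, -0.001, 0.707]
ft_force: [-0.1, 0.3, -1.9]
finger_gap: 52.3
```

Emit:
servo_tool --targets '[{"tx": 0.03, "ty": 0.001, "tz": -0.001, "roll": 0}, {"tx": 0.03, "ty": 0, "tz": 0, "roll": 0}, {"tx": 0.03, "ty": 0, "tz": 0, "roll": 0}, {"tx": 0.015, "ty": 0, "tz": 0, "roll": 0}, {"tx": 0, "ty": 0, "tz": 0, "roll": 0}]'

```text
clock: 10.0
ee_pos: [495.1, 304.1, 37.9]
tcp_rot: [0.0, 0.709, -0.001, 0.705]
ft_force: [-0.5, -0.4, -1.7]
finger_gap: 52.1
```

Emit:
servo_tool --targets '[{"tx": 0.003, "ty": 0, "tz": 0, "roll": 0}, {"tx": 0.002, "ty": 0, "tz": 0, "roll": 0}, {"tx": 0.001, "ty": 0, "tz": 0, "roll": 0}, {"tx": 0, "ty": 0, "tz": 0, "roll": 0}, {"tx": 0, "ty": 0, "tz": 0, "roll": 0}]'

```text
clock: 10.5
ee_pos: [496.9, 306.0, 34.9]
tcp_rot: [0.0, 0.707, -0.0, 0.707]
ft_force: [-0.1, 0.2, -1.1]
finger_gap: 52.2
```

Emit:
servo_tool --targets '[{"tx": 0.002, "ty": 0, "tz": 0, "roll": 0}, {"tx": 0.001, "ty": 0, "tz": 0, "roll": 0}, {"tx": 0, "ty": 0, "tz": 0, "roll": 0}, {"tx": 0, "ty": 0, "tz": 0, "roll": 0}]'

```text
clock: 10.9
ee_pos: [496.5, 305.7, 31.2]
tcp_rot: [0.0, 0.707, -0.0, 0.707]
ft_force: [-0.0, -0.5, -1.1]
finger_gap: 52.6
```

Emit:
servo_tool --targets '[{"tx": 0.001, "ty": 0, "tz": 0, "roll": 0}, {"tx": 0, "ty": 0, "tz": 0, "roll": 0}, {"tx": 0, "ty": 0, "tz": 0, "roll": 0}]'

```text
clock: 11.2
ee_pos: [496.7, 305.8, 30.8]
tcp_rot: [0.0, 0.707, -0.0, 0.707]
ft_force: [-2.4, -0.5, 5.7]
finger_gap: 52.5
```

Contact with the coaster: Fz went from -1.1 to +5.7. Release and retreat.

Emit:
servo_tool --targets '[{"tx": 0, "ty": 0, "tz": 0, "roll": 0}, {"tx": 0, "ty": 0, "tz": 0, "roll": 0}, {"tx": 0, "ty": 0, "tz": 0, "roll": 0}, {"tx": 0, "ty": 0, "tz": 0, "roll": 0}, {"tx": 0, "ty": 0, "tz": 0, "roll": 0}]' --gripper 1

```text
clock: 11.7
ee_pos: [496.6, 305.8, 30.2]
tcp_rot: [0.0, 0.707, -0.0, 0.707]
ft_force: [-0.8, 0.1, 0.2]
finger_gap: 87.9
```

Emit:
servo_tool --targets '[{"tx": 0, "ty": 0, "tz": 0, "roll": 0}, {"tx": 0, "ty": 0, "tz": 0, "roll": 0}, {"tx": -0.02, "ty": 0, "tz": 0, "roll": 0}, {"tx": -0.03, "ty": 0, "tz": 0, "roll": 0}, {"tx": -0.03, "ty": 0, "tz": 0, "roll": 0}]'

```text
clock: 12.2
ee_pos: [496.1, 305.6, 110.7]
tcp_rot: [0.0, 0.708, -0.0, 0.707]
ft_force: [0.3, -0.1, -0.2]
finger_gap: 87.9
```

Emit:
servo_tool --targets '[{"tx": -0.03, "ty": 0, "tz": 0, "roll": 0}, {"tx": -0.03, "ty": 0, "tz": 0, "roll": 0}, {"tx": 0, "ty": 0, "tz": 0, "roll": 0}, {"tx": 0, "ty": 0, "tz": 0, "roll": 0}]'

```text
clock: 12.6
ee_pos: [496.9, 305.9, 170.8]
tcp_rot: [0.0, 0.707, -0.0, 0.708]
ft_force: [-0.7, 0.7, -0.8]
finger_gap: 88.1
```

```bash
python3 -c "
from h import *
wcam('w5')
c=cam('top');cv2.imwrite('pics/t5.png',c['frame'])"
```

```text
tcp [496.9 305.9 170.8] y,z axes [0.001 1.    0.001] [ 1.    -0.001  0.001] F [-0.7  0.7 -0.8] gap 88.1 t 12.6
```

View pics/w5.png

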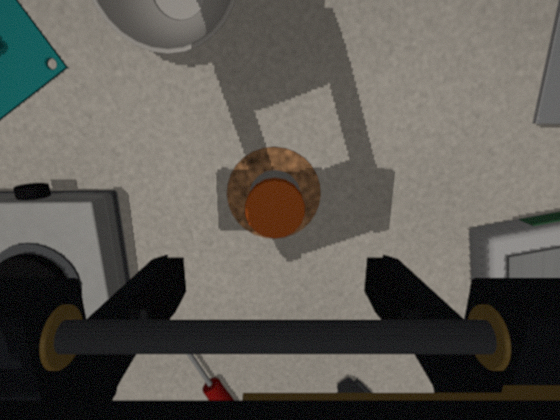

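The jar stands upright, centred on the coaster and released: lid (274,209), coaster (274,192). On the way to the plate I'll stop over the bay for a closer measurement.

Emit:
servo_tool --targets '[{"tx": 0, "ty": -0.04, "tz": 0.007, "roll": 0}, {"tx": 0, "ty": -0.04, "tz": 0.007, "roll": 0}, {"tx": 0, "ty": -0.04, "tz": 0.007, "roll": 0}, {"tx": 0, "ty": -0.04, "tz": 0.007, "roll": 0}, {"tx": 0, "ty": -0.04, "tz": 0.007, "roll": 0}]'

```text
clock: 13.2
ee_pos: [530.4, 104.3, 168.5]
tcp_rot: [0.0, 0.708, -0.0, 0.706]
ft_force: [0.5, -0.6, -0.1]
finger_gap: 88.5
```

Emit:
servo_tool --targets '[{"tx": -0.01, "ty": -0.04, "tz": 0, "roll": 0}, {"tx": -0.01, "ty": -0.04, "tz": 0, "roll": 0}, {"tx": -0.01, "ty": -0.04, "tz": 0, "roll": 0}, {"tx": -0.01, "ty": -0.04, "tz": 0, "roll": 0}, {"tx": 0, "ty": 0, "tz": 0, "roll": 0}]'

```text
clock: 13.7
ee_pos: [531.4, -58.6, 210.1]
tcp_rot: [0.002, 0.707, -0.003, 0.707]
ft_force: [0.9, 1.6, -0.0]
finger_gap: 88.1
```

Emit:
servo_tool --targets '[{"tx": 0, "ty": 0, "tz": 0, "roll": 0}, {"tx": 0, "ty": 0, "tz": 0, "roll": 0}, {"tx": 0, "ty": 0, "tz": 0, "roll": 0}]'

```text
clock: 14.0
ee_pos: [530.8, -52.7, 209.3]
tcp_rot: [-0.0, 0.708, 0.001, 0.707]
ft_force: [0.7, 0.2, -0.2]
finger_gap: 88.0
```

```bash
python3 -c "
from h import *
wcam('w6')"
```

```text
tcp [530.8 -52.7 209.3] y,z axes [-0.001  1.     0.001] [ 1.     0.001 -0.002] F [ 0.7  0.2 -0.2] gap 88.0 t 14.0
```

View pics/w6.png

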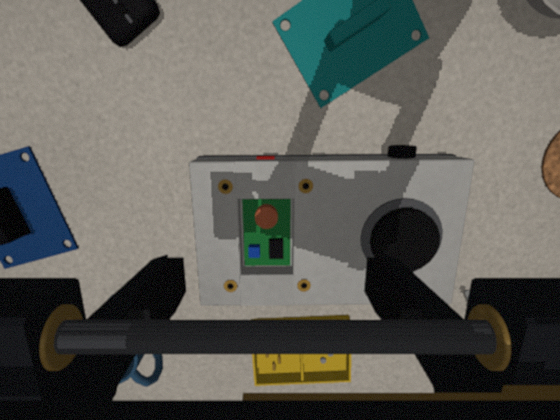

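All four brass rings are visible at about (226,187), (306,186), (304,285) and (231,286).

Run:
```python
from h import *;import pickle
c=pickle.load(open("w6.pkl","rb"))
f=c["frame"];b,g,r=[f[...,i].astype(float) for i in range(3)]
P=[]
for u,v in [(226,187),(306,186),(304,285),(231,286)]:
    w=np.clip((r-b)[v-10:v+11,u-10:u+11]-25,0,None);yy,xx=np.mgrid[v-10:v+11,u-10:u+11]
    m=((w>5)*255).astype(np.uint8)
    cs,_=cv2.findContours(m,cv2.RETR_EXTERNAL,cv2.CHAIN_APPROX_NONE);k=max(cs,key=cv2.contourArea)
    (x,y),rad=cv2.minEnclosingCircle(k);x+=u-10;y+=v-10
    P.append(px2w(c,x,y,60));print(round(x,1),round(y,1),round(rad,1),P[-1].round(1))
P=np.array(P);print(P.mean(0))
d=lambda a,b:(np.linalg.norm(b-a),np.arctan2((b-a)[1],(b-a)[0]))
print(d(P[0],P[1]),d(P[0],P[3]),d(P[1],P[2]),d(P[3],P[2]))
```

```text
224.9 186.2 7.2 [ 522.9 -102.    60. ]
305.3 185.5 7.2 [522.  -21.9  60. ]
303.4 285.0 6.7 [632.3 -20.9  60. ]
229.8 285.7 6.8 [ 633.2 -101.3   60. ]
[577.61697438 -61.51768645  60.        ]
(np.float64(80.17365887043884), np.float64(1.5809346177630597)) (np.float64(110.4011373304324), np.float64(0.007006831283405073)) (np.float64(110.29648601510414), np.float64(0.008656576721429374)) (np.float64(80.35601480118085), np.float64(1.5822317343879801))
```

Wrist view: bay at (577.6,-61.5), yaw 0.008. Top view: (574.7,-60.1). They differ by 3 mm, so I'll do the final alignment relative to the held plate. On to the plate.

Emit:
servo_tool --targets '[{"tx": 0, "ty": -0.045, "tz": 0.001, "roll": 0}, {"tx": 0, "ty": -0.045, "tz": 0.001, "roll": 0}, {"tx": 0, "ty": -0.045, "tz": 0.001, "roll": 0}, {"tx": 0, "ty": -0.045, "tz": 0.001, "roll": 0}, {"tx": 0, "ty": -0.045, "tz": 0.001, "roll": 0}]'

```text
clock: 14.55
ee_pos: [536.4, -279.8, 210.1]
tcp_rot: [-0.0, 0.707, 0.0, 0.707]
ft_force: [0.8, -0.1, 0.9]
finger_gap: 88.0
```

Emit:
servo_tool --targets '[{"tx": 0, "ty": -0.04, "tz": 0.001, "roll": 0}, {"tx": 0, "ty": -0.035, "tz": 0.001, "roll": 0}, {"tx": 0, "ty": 0, "tz": 0, "roll": -0.135}, {"tx": 0, "ty": 0, "tz": 0, "roll": -0.135}, {"tx": 0, "ty": 0, "tz": 0, "roll": 0}]'

```text
clock: 15.05
ee_pos: [538.4, -353.5, 209.7]
tcp_rot: [-0.095, 0.701, 0.096, 0.7]
ft_force: [0.2, 0.1, 0.4]
finger_gap: 87.9
```

Emit:
servo_tool --targets '[{"tx": 0, "ty": 0, "tz": 0, "roll": 0}, {"tx": 0, "ty": 0, "tz": 0, "roll": 0}, {"tx": 0, "ty": 0, "tz": 0, "roll": 0}]' --gripper 0

```text
clock: 15.35
ee_pos: [538.3, -353.7, 210.4]
tcp_rot: [-0.095, 0.701, 0.095, 0.701]
ft_force: [-0.2, 1.0, 0.2]
finger_gap: 66.1
```

```bash
python3 -c "
from h import *
wcam('w7')"
```

```text
tcp [ 538.3 -353.7  210.4] y,z axes [-0.265  0.964 -0.   ] [0.964 0.265 0.   ] F [-0.2  1.   0.2] gap 66.1 t 15.35
```

View pics/w7.png

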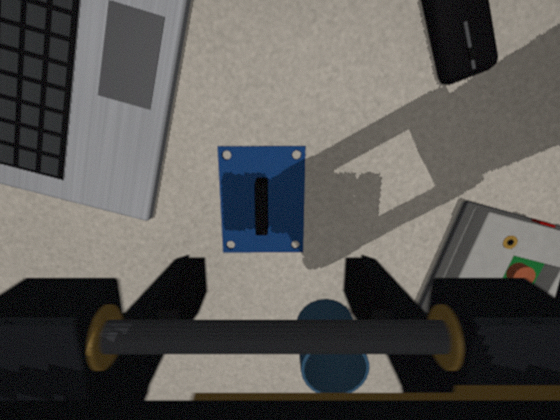

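The blue plate is aligned with the tool. Its holes are at about (227,155), (297,155), (295,244), (231,244), and the black rib is at (262,206).

Run:
```python
from h import *;import pickle
c=pickle.load(open("w7.pkl","rb"))
P=np.array([px2w(c,u,v,4) for u,v in [(227,155),(297,155),(295,244),(231,244)]])
C=P.mean(0);print(P.round(1),C)
d=lambda a,b:(np.linalg.norm(b-a),np.arctan2((b-a)[1],(b-a)[0]))
print(d(P[0],P[1]),d(P[0],P[3]),d(P[1],P[2]),d(P[3],P[2]))
y=np.array([-.265,.964]);z=np.array([.964,.265])
for Q in (C[:2],np.array([561.4,-360.3])):
  e=Q-np.array([538.3,-353.7]);print("ty",e@y,"tz",e@z)
cv2.imwrite("pics/w7c.png",cv2.resize(c["frame"][135:260,205:320],None,fx=5,fy=5,interpolation=cv2.INTER_CUBIC))
```

```text
[[ 521.7 -414.5    4. ]
 [ 500.5 -337.5    4. ]
 [ 605.5 -308.9    4. ]
 [ 626.5 -385.2    4. ]] [ 563.53456074 -361.53953704    4.        ]
(np.float64(79.91352039084298), np.float64(1.8399794569497505)) (np.float64(108.84287793918341), np.float64(0.27322138685525377)) (np.float64(108.83098370249466), np.float64(0.26562364514432674)) (np.float64(79.08660553206425), np.float64(1.840127347976875))
ty -14.244472305930271 tz 22.24863923707756
ty -12.483900000000029 tz 20.519400000000015
```

View pics/w7c.png

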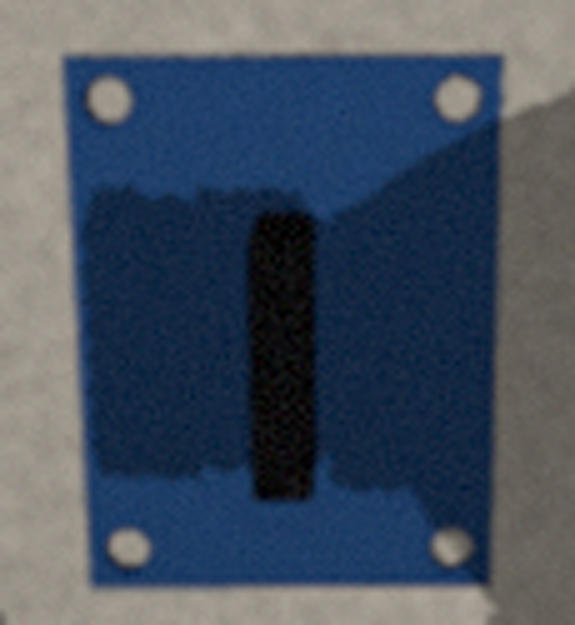

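Emit:
servo_tool --targets '[{"tx": 0.03, "ty": -0.0065, "tz": 0.011, "roll": 0}, {"tx": 0.03, "ty": -0.0065, "tz": 0.011, "roll": 0}, {"tx": 0.03, "ty": 0, "tz": 0, "roll": 0}, {"tx": 0.03, "ty": 0, "tz": 0, "roll": 0}, {"tx": 0, "ty": 0, "tz": 0, "roll": 0}]'

```text
clock: 15.9
ee_pos: [560.1, -358.3, 85.1]
tcp_rot: [-0.092, 0.703, 0.097, 0.699]
ft_force: [-0.8, 0.6, -0.7]
finger_gap: 44.4
```

Emit:
servo_tool --targets '[{"tx": 0.025, "ty": 0, "tz": 0, "roll": 0}, {"tx": 0.015, "ty": 0, "tz": 0, "roll": 0}, {"tx": 0, "ty": 0, "tz": 0, "roll": 0}, {"tx": 0, "ty": 0, "tz": 0, "roll": 0}, {"tx": 0, "ty": 0, "tz": 0, "roll": 0}]'

```text
clock: 16.4
ee_pos: [563.6, -361.7, 52.1]
tcp_rot: [-0.096, 0.7, 0.094, 0.701]
ft_force: [0.8, -0.1, 0.2]
finger_gap: 43.7
```

```bash
python3 -c "
from h import *
wcam('w8')"
```

```text
tcp [ 563.6 -361.7   52.1] y,z axes [-0.266  0.964 -0.002] [0.964 0.266 0.001] F [ 0.8 -0.1  0.2] gap 43.7 t 16.4
```

View pics/w8.png

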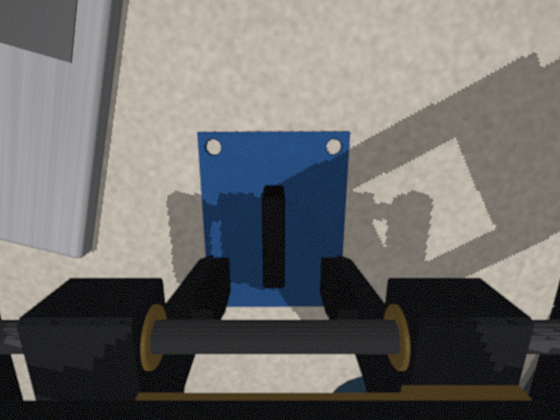

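The rib (273,235) is midway between the fingertips (about 230 and 320). Descending to z≈9.

Emit:
servo_tool --targets '[{"tx": 0.015, "ty": 0, "tz": 0, "roll": 0}, {"tx": 0.015, "ty": 0, "tz": 0, "roll": 0}, {"tx": 0.008, "ty": 0, "tz": 0, "roll": 0}, {"tx": 0.004, "ty": 0, "tz": 0, "roll": 0}, {"tx": 0, "ty": 0, "tz": 0, "roll": 0}]'

```text
clock: 16.95
ee_pos: [562.1, -360.3, 6.9]
tcp_rot: [-0.094, 0.701, 0.096, 0.7]
ft_force: [-0.5, -0.1, 0.9]
finger_gap: 43.8
```

Emit:
servo_tool --targets '[{"tx": 0, "ty": 0, "tz": 0, "roll": 0}, {"tx": 0, "ty": 0, "tz": 0, "roll": 0}, {"tx": 0, "ty": 0, "tz": 0, "roll": 0}, {"tx": 0, "ty": 0, "tz": 0, "roll": 0}, {"tx": 0, "ty": 0, "tz": 0, "roll": 0}]' --gripper -1 --force 40

```text
clock: 17.45
ee_pos: [563.0, -361.3, 8.9]
tcp_rot: [-0.095, 0.701, 0.095, 0.701]
ft_force: [0.6, 0.1, 1.3]
finger_gap: 13.0
```

Emit:
servo_tool --targets '[{"tx": 0, "ty": 0, "tz": 0, "roll": 0}, {"tx": 0, "ty": 0, "tz": 0, "roll": 0}, {"tx": 0, "ty": 0, "tz": 0, "roll": 0}, {"tx": 0, "ty": 0, "tz": 0, "roll": 0}]'

```text
clock: 17.85
ee_pos: [563.1, -361.3, 8.9]
tcp_rot: [-0.095, 0.701, 0.095, 0.701]
ft_force: [0.2, -0.9, 5.0]
finger_gap: 12.9
```

Gripped at 12.9 mm. Lift, turn by +0.26, and carry.

Emit:
servo_tool --targets '[{"tx": -0.015, "ty": 0, "tz": 0, "roll": 0}, {"tx": -0.03, "ty": 0, "tz": 0, "roll": 0}, {"tx": -0.035, "ty": 0, "tz": 0, "roll": 0}, {"tx": -0.035, "ty": 0, "tz": 0, "roll": 0}, {"tx": -0.015, "ty": 0, "tz": 0, "roll": 0}]'

```text
clock: 18.35
ee_pos: [564.0, -361.9, 142.6]
tcp_rot: [-0.096, 0.7, 0.094, 0.702]
ft_force: [-0.6, 0.1, -1.0]
finger_gap: 12.8
```

Emit:
servo_tool --targets '[{"tx": 0, "ty": 0, "tz": 0, "roll": 0.065}, {"tx": 0, "ty": 0, "tz": 0, "roll": 0.065}, {"tx": 0, "ty": 0, "tz": 0, "roll": 0.065}, {"tx": 0, "ty": 0, "tz": 0, "roll": 0.065}, {"tx": 0, "ty": 0, "tz": 0, "roll": 0}]'

```text
clock: 18.85
ee_pos: [562.1, -360.2, 137.2]
tcp_rot: [-0.002, 0.708, 0.004, 0.707]
ft_force: [-0.3, -0.2, -0.6]
finger_gap: 12.9
```

Emit:
servo_tool --targets '[{"tx": 0, "ty": 0.025, "tz": 0, "roll": 0}, {"tx": 0, "ty": 0.03, "tz": 0.001, "roll": 0}, {"tx": 0, "ty": 0.03, "tz": 0.002, "roll": 0}, {"tx": 0, "ty": 0.03, "tz": 0.002, "roll": 0}, {"tx": 0, "ty": 0.03, "tz": 0.002, "roll": 0}]'

```text
clock: 19.35
ee_pos: [567.9, -214.4, 137.7]
tcp_rot: [-0.004, 0.707, 0.004, 0.707]
ft_force: [0.0, 0.3, -1.8]
finger_gap: 12.6
```

Emit:
servo_tool --targets '[{"tx": 0, "ty": 0.03, "tz": 0.002, "roll": 0}, {"tx": 0, "ty": 0.03, "tz": 0.002, "roll": 0}, {"tx": 0, "ty": 0.03, "tz": 0.002, "roll": 0}, {"tx": 0, "ty": 0.03, "tz": 0.002, "roll": 0}, {"tx": 0, "ty": 0.015, "tz": 0, "roll": 0}]'

```text
clock: 19.85
ee_pos: [574.6, -78.3, 137.8]
tcp_rot: [-0.004, 0.708, 0.005, 0.707]
ft_force: [0.7, -0.9, -3.0]
finger_gap: 13.1
```

Emit:
servo_tool --targets '[{"tx": 0, "ty": 0.01, "tz": 0, "roll": 0}, {"tx": 0, "ty": 0, "tz": 0, "roll": 0}, {"tx": 0, "ty": 0, "tz": 0, "roll": 0}, {"tx": 0, "ty": 0, "tz": 0, "roll": 0}]'

```text
clock: 20.25
ee_pos: [575.2, -72.0, 138.3]
tcp_rot: [-0.003, 0.707, 0.003, 0.707]
ft_force: [-0.6, -0.0, -2.1]
finger_gap: 12.9
```

```bash
python3 -c "
from h import *
wcam('w9')"
```

```text
tcp [575.2 -72.  138.3] y,z axes [-0.008  1.    -0.   ] [1.    0.008 0.   ] F [-0.6 -0.  -2.1] gap 12.9 t 20.25
```

View pics/w9.png

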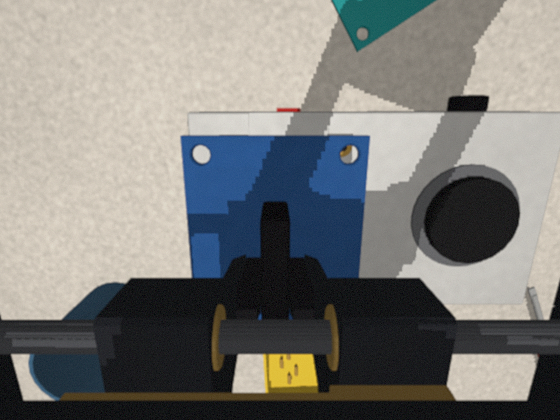

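The plate is held level: near holes at (201,153) and (349,153), with brass just showing at the edge of the right one. Relative to the plate, both cameras give a target TCP of (576.8,-61.3), which agree within 1 mm. I'll shift there and go down.

Emit:
servo_tool --targets '[{"tx": 0.01, "ty": 0.005, "tz": 0.001, "roll": 0}, {"tx": 0.01, "ty": 0.005, "tz": 0, "roll": 0}, {"tx": 0.01, "ty": 0, "tz": 0, "roll": 0}, {"tx": 0.01, "ty": 0, "tz": 0, "roll": 0}, {"tx": 0, "ty": 0, "tz": 0, "roll": 0}]'

```text
clock: 20.8
ee_pos: [574.5, -60.3, 95.9]
tcp_rot: [-0.003, 0.708, 0.004, 0.706]
ft_force: [-0.5, -0.5, -1.8]
finger_gap: 12.9
```

Emit:
servo_tool --targets '[{"tx": 0.004, "ty": 0, "tz": 0, "roll": 0}, {"tx": 0.004, "ty": 0, "tz": 0, "roll": 0}, {"tx": 0, "ty": 0, "tz": 0, "roll": 0}, {"tx": 0, "ty": 0, "tz": 0, "roll": 0}, {"tx": 0, "ty": 0, "tz": 0, "roll": 0}]'

```text
clock: 21.3
ee_pos: [576.2, -60.9, 90.7]
tcp_rot: [-0.003, 0.707, 0.003, 0.707]
ft_force: [-1.4, 1.1, -2.8]
finger_gap: 12.4
```

```bash
python3 -c "
from h import *
c=wcam('w10')
cv2.imwrite('pics/w10c.png',cv2.resize(c['frame'][90:210,170:380],None,fx=3.8,fy=3.8,interpolation=cv2.INTER_CUBIC))
c=cam('scene');cv2.imwrite('pics/s10.png',cv2.resize(c['frame'][180:300,180:360],None,fx=4,fy=4,interpolation=cv2.INTER_CUBIC))"
```

```text
tcp [576.2 -60.9  90.7] y,z axes [-0.009  1.    -0.   ] [1.    0.009 0.001] F [-1.4  1.1 -2.8] gap 12.4 t 21.3
```

View pics/w10c.png

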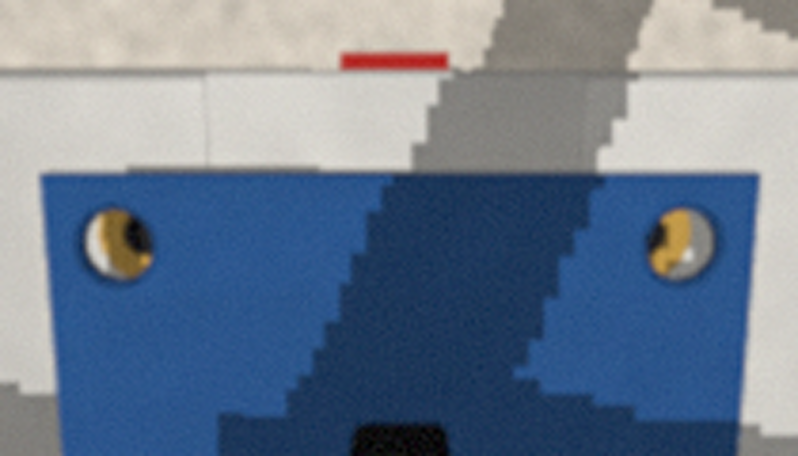

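View pics/s10.png

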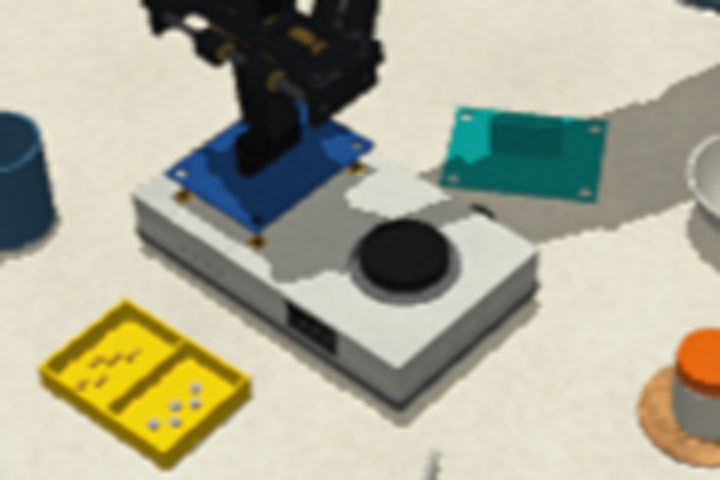

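Brass shows symmetrically inside both near holes: plate holes at crop (118,244) and (681,244), dark thread mouths at about (138,236) and (656,236). The offset is perspective from the 22 mm gap. I'll put numbers on it.

Run:
```python
from h import *;import pickle
c=pickle.load(open("w10.pkl","rb"))
S=lambda u,v:((u+.5)/3.8-.5+170,(v+.5)/3.8-.5+90)
for z in (84,85.8):
  h=[px2w(c,*S(118,244),z),px2w(c,*S(681,244),z)];print("holes",np.round(h,1))
t=[px2w(c,*S(138,236),60),px2w(c,*S(656,236),60)];print("thr vis",np.round(t,1))
# predicted pixel of threads from w6 est (crop coords)
for P in [(522.9,-102),(522,-21.9)]:
  u,v=w2px(c,(*P,60));print((u-170)*3.8,(v-90)*3.8)
print("yaw",np.arctan2(h[1][0]-h[0][0],-(h[1][1]-h[0][1])))
```

```text
holes [[ 521.9 -101.1   84. ]
 [ 521.1  -21.    84. ]]
holes [[ 521.7 -100.7   85.8]
 [ 520.9  -21.4   85.8]]
thr vis [[ 523.2 -103.2   60. ]
 [ 522.4  -19.8   60. ]]
143.69446966880676 232.5819650628678
641.4207149454645 231.95438240513164
yaw -3.1315958292006507
```

Offset is under 1 mm. I'll nudge dx +0.7 and dy -0.4, and go down to about 15 mm clearance.

Emit:
servo_tool --targets '[{"tx": 0.003, "ty": -0.0004, "tz": 0.0007, "roll": 0}, {"tx": 0.003, "ty": 0, "tz": 0, "roll": 0}, {"tx": 0.001, "ty": 0, "tz": 0, "roll": 0}, {"tx": 0, "ty": 0, "tz": 0, "roll": 0}, {"tx": 0, "ty": 0, "tz": 0, "roll": 0}]'

```text
clock: 21.9
ee_pos: [576.6, -61.2, 83.2]
tcp_rot: [-0.003, 0.707, 0.003, 0.707]
ft_force: [-0.2, 0.1, -2.4]
finger_gap: 13.2
```

Emit:
servo_tool --targets '[{"tx": 0, "ty": 0, "tz": 0, "roll": 0}, {"tx": 0, "ty": 0, "tz": 0, "roll": 0}, {"tx": 0, "ty": 0, "tz": 0, "roll": 0}, {"tx": 0, "ty": 0, "tz": 0, "roll": 0}, {"tx": 0, "ty": 0, "tz": 0, "roll": 0}]'

```text
clock: 22.4
ee_pos: [576.7, -61.2, 83.4]
tcp_rot: [-0.003, 0.707, 0.003, 0.707]
ft_force: [0.3, 0.9, -1.5]
finger_gap: 13.0
```

Run:
```python
from h import *
c=wcam('w11')
a=cv2.resize(c['frame'][90:210,170:380],None,fx=3.8,fy=3.8,interpolation=cv2.INTER_CUBIC)
for P in [(522.9,-102),(522,-21.9)]:
  u,v=w2px(c,(*P,60));print("thr pred",(u-170)*3.8,(v-90)*3.8)
cv2.imwrite('pics/w11c.png',a)
c=cam('scene')
k=8;f=cv2.resize(c['frame'][200:250,215:280],None,fx=k,fy=k,interpolation=cv2.INTER_CUBIC)
cv2.imwrite('pics/s11.png',f)
for P in [(630.6,-20.2),(631,-100.2),(520.9,-21.1)]:
  u,v=w2px(c,(*P,60));print("scene thr",(u-215)*k,(v-200)*k); u,v=w2px(c,(*P,79));print("  hole top",(u-215)*k,(v-200)*k)
c=cam('top');cv2.imwrite('pics/t11.png',c['frame'])
```

```text
tcp [576.7 -61.2  83.4] y,z axes [-0.009  1.    -0.   ] [1.    0.009 0.   ] F [ 0.3  0.9 -1.5] gap 13.0 t 22.4
thr pred 136.21525217112722 234.34969808215834
thr pred 652.1041452760454 233.69766906213283
scene thr 233.4616947629545 319.1153278411048
  hole top 230.0070047430163 282.66679687658643
scene thr 88.08152635845295 224.71523282662633
  hole top 83.49838260370643 188.48017008918373
scene thr 431.20173810711276 171.13522024686654
  hole top 429.5302555262888 134.94232084674672
```

View pics/w11c.png

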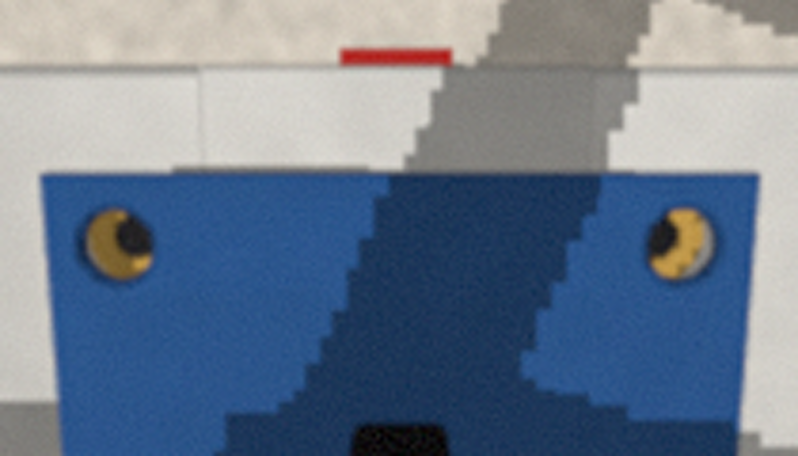

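View pics/s11.png

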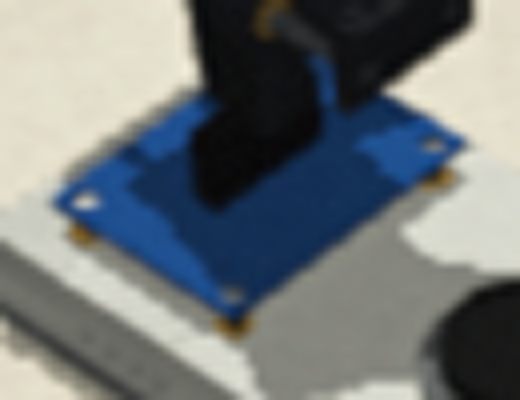

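View pics/t11.png

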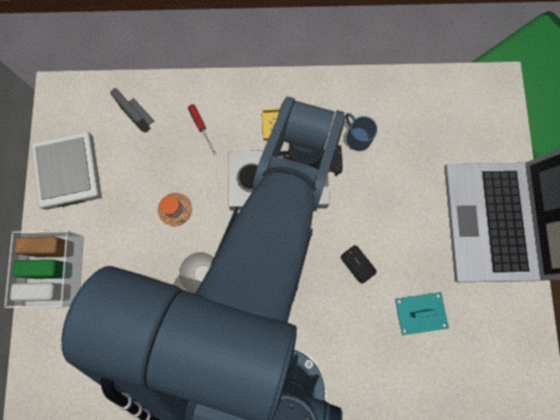

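The plate is over the bay. In the wrist crop, both near holes, (118,244) and (681,244), show brass and thread in a near mirror image, about 0.3 mm sideways. In the scene crop, three visible plate holes, (234,294), (84,202) and (434,146), sit 28–32 px straight above their brass rings. Those even offsets mean the plate is level and clear of the mixer. The top view shows the jar on its coaster and no visible change to the other things. Handing in.

```bash
python3 -c "
from cell import *
s=sense();print(s['ee_pos'],s['ft_force'],s['finger_gap'],s['clock']);print(sign_off())"
```

```text
[576.68896283 -61.18221287  83.3147255 ] [ 0.02053706 -0.81484216 -1.84836832] 12.80229353344568 22.55
the job is handed in; nothing more can be done
None
```

I pressed the pad with the jar, put the jar back, and handed in while holding the blue cover plate over the service bay, after 22.6 s of the allowed 72 s. `sign_off()` gives no verdict, so the results below come from my own checks.

- **Pad test:** I pressed until the force jumped to about 19–20 N with no further travel, so the pad was on its end stop. I held it there for just over a second with the jar upright.
- **Jar:** it is released, upright and centred on the coaster, confirmed by the wrist and top cameras.
- **Cover plate:** it is held by its rib, level, with its underside about 14–15 mm above the mixer. The wrist force shows only the plate's weight, so it isn't touching.
- **Hole alignment:** the plate's holes are within about 1 mm of the threaded holes. The two holes nearest the robot were checked from the wrist camera and three from the scene camera. The fourth was never seen on its own.
- **Disagreement:** the top and wrist cameras put the bay about 3 mm apart. I therefore aligned relative to the held plate, where the two agreed to within 1 mm. The scene camera's plate-hole pixels were also about 1 px off prediction, which could mean the plate sits 1–2 mm lower than I think.
- **Other things on the desk:** the top view showed no visible change to the mug, mouse and screwdriver. The arm partly hid the bowl and the screw tray; what could be seen of them was in place.

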